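# Re-hang the ring gauge and fold the empty hook away

### The arm

A 6-joint arm with a two-finger parallel gripper is mounted at the origin on the work surface. World frame = base frame: x ahead of the robot, y to its left, z up, the work surface at z = 0. Lengths are in m, angles in rad, forces in N, time in s.
With the tool pointing down it reaches from about 0.375 to 0.925 m from the base axis. Payload 5.7 kg.
Tool frame: the origin (TCP) lies at the very end of the fingers, on their centre line; the grasp point (between the pads) lies 19 mm behind it (robot.grip_depth is the distance from the TCP to the grasp point, in m); x points along the fingers, z is the direction in which the jaws open and shut, and the axes are right-handed (so a half turn about x gives the same grasp; the last joint's range is limited). The gripper opens to 88 mm and grips with 3 to 60 N. Pads are 20 mm wide; open, the fingers measure 115 mm over their backs; the gripper's body (75 mm by 178 mm) begins 61 mm behind the grasp point.
Start: joints at [1.148, 0.359, 1.51, -0, 1.272, -0.115], TCP at [0.182, 0.572, 0.223] pointing down, gripper open.
Joint ranges: [-2.97, 2.97], [-1.01, 2.36], [0.21, 2.38], [-0.96, 4.11], [0.2, 2.71], [-2.98, 2.98]. Speed limits (rad/s): [2.39, 2.39, 3.14, 3.14, 3.14, 3.14].

### API

Orientations are given as a rotation vector (axis times angle).
In Python, from plant import robot, cams, sign_off, finder gives the robot as it stands. The module is installed in compiled form; this text tells all that it offers.
- The arm moves only by the tool step_arm, never from a script. Its argument "commands" is a list of rows, each a list of 3 entries, a list of its own where there are three numbers: the shift along the tool's x, y, z in mm, then the turn, a rotation vector about the tool's x, y, z in degrees, then the closure, from 0 (fully open) to 1 (shut). In form: [[[x, y, z], [wx, wy, wz], grip], ...]. A call has 1 to 12 rows; each row shifts and turns the commanded pose from where the row before left it, along the tool's axes as they then stand; what a row does not reach is not made up. A row lasts 1/8 s, in which the tool goes at most 62.5 mm and 10.7 degrees, less where a joint would pass 70% of its speed; a pose out of reach is approached as far as the arm can. A call is refused whole if a number of a shift passes 62.5 or a number of a turn 10.7, either way. A call with a gripper value outside its range is refused whole. The fingers move at their own pace and stop on an object; the grip force is fixed at half the most. Time passes only in rows, so rows that do not move let the fingers close. It gives the time, the measured TCP pose, the force and the opening at its end, in the units of the state.
- robot.observe(): the state, without advancing time (a new reading comes with each control period).
- cams.read_camera(name): name is "scene" or "top"; returns the picture (420x560x3 uint8, blue, green, red); there is no depth.
- cams.camera_info(name): a dict with "vertical_fov" (degrees; the focal length in pixels is half the picture's height over the tangent of half this angle, whatever the lens; pixels are square), "cx", "cy" (the principal point, pixels), "R" (3x3) and "t" (3): a world point X has camera coordinates R X + t. Camera axes: x right, y down, z forward; pixel columns grow to the right and rows downward; lengths in m; the calibration is good to about 2 mm. A picture is of the moment at which its call begins. camera_info takes no time and is no camera call.
- sign_off(): hands the job in, once; it reports no verdict.
Trained networks look in the newest picture that a camera, given by its name, has taken for a name from the list of things; names that differ only in an ending like _2 or _b are one class to them, and where a whole thing is asked for, a point or a joint stands for the part that bears it (a point fixed in the world has none). Each returns a list of dicts, best first, with "p" (0 to 1); they miss things now and then, are a little off and sometimes report something else, mostly with a low value. They report only what shows in the picture. A call takes as long as a camera call. They do not tell look-alikes from the thing itself.
- finder.boxes_of(camera, name): "centre" ([column, row] in pixels, amid what is visible of it).
- finder.silhouettes(camera, name): "region" (420x560 bool, what is visible of it) and "centre" ([column, row] in pixels, amid what is visible of it).
The state is a dict: "t": time; "joint_positions": joint angles; "qd": joint speeds; "joint_efforts": joint torques, N m; "tool_pos": TCP position; "tcp_rot": TCP orientation; "contact_force": force on the tool from outside, world axes, zero at the start; "wrist_torque": the same for the moment, N m; "finger_gap": finger opening in m.
Only numpy, scipy, OpenCV 4.12 (cv2) and the standard library are available. Lean on these libraries where they do the work, as an engineer would, in place of code of your own. Each camera call takes 0.05 s, during which the arm holds its last target. There are 200 camera calls.

### The job

Move the polished ring gauge from the blue fold-down hook to the yellow one: first swing the yellow hook all the way out and down to level while the gauge still hangs on the blue hook, then take the gauge by its black grip and hang it, by its hole, on the yellow hook's arm, grip upwards, and last fold the emptied blue hook up flat against its plate. Do not let the gauge drop, and leave the cast iron protector, the copper mallet head and the dial caliper where they lie.

Things in the scene. Friction and masses are not known exactly. Their poses are not given: they have to be found in the camera images.
- ring: polished steel ring gauge, 110 mm outside, 70 mm hole, 16 thick, 0.5 to 0.8 kg; black grip block on its rim, 14 thick (x), 30 wide (y), 55 to 92 mm above the centre. Origin: centre of the hole; x the ring's axis, z towards the grip. Starts on the blue arm, grip up, axis along the arm within 0.1 rad, centre 34 mm below the arm's top face (120 mm above the bench); hangs alike on yellow.
- blue_post: Blue-painted upright steel plate, 50 wide, 14 thick, top edge 200 mm up, fixed to the bench on a dark foot 130 wide reaching 30 in front of and 70 behind the origin. Origin: on the bench under the plate's middle. Local -x points out of its front, the hook side, roughly to the robot (yaw up to 0.35 rad either way); z up. Blue and yellow plates may stand on either side, at varying places.
- yellow_post: Yellow-painted upright steel plate, 50 wide, 14 thick, top edge 200 mm up, fixed to the bench on a dark foot 130 wide reaching 30 in front of and 70 behind the origin. Origin: on the bench under the plate's middle. Local -x points out of its front, the hook side, roughly to the robot (yaw up to 0.35 rad either way); z up. Blue and yellow plates may stand on either side, at varying places.
- blue_arm (a joint): blue hook arm: flat bar 14 mm wide (plate's y), 10 thick, reaching 100 mm from its hinge pin. 0 rad: folded up flat along the plate's front, its end 50 mm above the plate. 1.57: on its stop, level, along the plate's -x, top face 155 mm above the bench, end 121 mm from the plate's origin; an 8 mm long lip at the end then rises 16 mm above the arm. Starts fully out with the gauge on it.
- yellow_arm (a joint): yellow hook arm, the same make, stiffness, sizes and joint values as the blue one. Starts folded, or up to 0.4 rad out.
- blue_hinge (a point): hinge pin of the blue hook, at (-21, 0, 150) mm in its plate's frame; the pin runs along the plate's local y. The hinge is stiff (about 0.08 N m): the arm stays where it is left, but the gauge's weight holds it on its level stop.
- yellow_hinge (a point): hinge pin of the yellow hook, at (-21, 0, 150) mm in its plate's frame; the pin runs along the plate's local y. The hinge is stiff (about 0.08 N m): the arm stays where it is left, but the gauge's weight holds it on its level stop.
- blue_tip (a point): point on the blue hook arm, 88 mm from the hinge pin, on the arm's centre line; the arm ends at 100 mm. Moves with the arm.
- yellow_tip (a point): point on the yellow hook arm, 88 mm from the hinge pin, on the arm's centre line; the arm ends at 100 mm. Moves with the arm.
- stanchion: fixed red upright tube between the two hook plates, 42 mm diameter (50 mm at the black cap), 242 mm tall, on a 90 mm square foot 10 mm high. Origin on the bench on its axis. An obstacle.
- protector: loose grey cast iron thread protector, an open cup 96 mm in diameter and 85 mm tall, standing on the bench in front of the stanchion. Origin under its centre. To be left alone.
- mallet: loose copper mallet head, 110 mm long (along its x), 44 mm wide, 46 mm high, lying on the bench. Origin under its centre. To be left alone.
- caliper: loose black dial caliper lying flat on the bench, 190 mm long (along its x), up to 18 mm high, its jaws 55 mm long towards -y. Origin under the middle of its beam. To be left alone.
Things that resemble listed ones, but are neither listed nor needed, are in the scene too. What is shaped like the yellow_post but green or pink is not meant. What is shaped like the blue_post but purple is not meant.

How it is judged:
On the way, in this order (a step that is already met when the one before it is completed fails the run):
1. the yellow hook is swung fully out while the gauge hangs on the blue hook (value of joint yellow_arm above 1.45 rad and value of joint blue_arm above 1.4 rad and x of ring in the frame of blue_post between -0.112 and -0.03 m and y of ring in the frame of blue_post between -0.025 and 0.025 m and z of ring in the frame of blue_post between 0.1 and 0.14 m and contact force between ring and blue_post above 1.5 N and angle between ring's own z axis and vertical below 0.35 rad), for 0.2 s.
2. the gauge hangs on the yellow hook, let go (x of ring in the frame of yellow_post between -0.112 and -0.03 m and y of ring in the frame of yellow_post between -0.025 and 0.025 m and z of ring in the frame of yellow_post between 0.108 and 0.134 m and contact force between ring and yellow_post above 1.5 N and angle between ring's own z axis and vertical below 0.35 rad and value of joint yellow_arm above 1.45 rad and contact force between the fingers and ring below 0.2 N), for 0.2 s.
3. the emptied blue hook is folded flat while the gauge stays on the yellow hook (x of ring in the frame of yellow_post between -0.112 and -0.03 m and y of ring in the frame of yellow_post between -0.025 and 0.025 m and z of ring in the frame of yellow_post between 0.108 and 0.134 m and contact force between ring and yellow_post above 1.5 N and angle between ring's own z axis and vertical below 0.35 rad and value of joint blue_arm below 0.12 rad), for 0.2 s.
At the end, for the whole second after the job is handed in: The gauge hangs at rest on the level yellow arm (joint above 1.45 rad) through its hole, grip up within 0.35 rad, its centre 30 to 112 mm in front of the yellow plate's origin, within 25 mm sideways and 108 to 134 mm above the bench, let go; the blue arm is folded flat (below 0.12 rad) (all of step 3 and value of joint yellow_arm above 1.45 rad and contact force between the fingers and ring below 0.2 N and linear speed of ring below 0.03 m/s); the robot touches nothing.
It fails at once if the gauge is dropped or lowered well below its hanging height (centre below 85 mm) (height (world z) of ring below 0.085 m).
It fails at once if the protector is moved by more than 20 mm (distance of protector from where it was at the start of the episode above 0.02 m).
It fails at once if the mallet is moved by more than 20 mm (distance of mallet from where it was at the start of the episode above 0.02 m).
It fails at once if the caliper is moved by more than 20 mm (distance of caliper from where it was at the start of the episode above 0.02 m).
It also fails if it takes over 72 s, if anything falls off the work surface, if the arm or the gripper's body presses on something with over 40 N, if the wrist force passes 120 N, or if a joint passes its speed limit or range.

## Working session

There is one attempt and no reset: what is moved stays moved. The work goes in short steps, Python scripts to look and compute and a tool call to move; the robot and the scene stay as the last step left them, time stands still between calls to the robot, and variables do not carry over. Pictures are saved under pics/ and viewed, about 8 in all and at most 12, crops included, and the job is handed in when it is done.

Besides the shell and the picture viewer there is one more tool, called as name(argument=value, ...) on one line, values as JSON. step_arm: Moves the arm, as the interface text tells. Its arguments: {"type":"object","properties":{"commands":{"type":"array","items":{"type":"array"}}},"required":["commands"]}

```bash
mkdir -p pics && python3 - <<'E'
from plant import robot,cams
import cv2
for n in("scene","top"):
    cv2.imwrite(f"pics/{n}0.png",cams.read_camera(n)); i=cams.camera_info(n); print(n,i)
print(robot.observe())
E
```

```text
scene {'vertical_fov': 46.4175624973112, 'cx': 280.1914141836772, 'cy': 204.98958617158232, 'R': array([[ 0.85956898,  0.51097134,  0.00703306],
       [ 0.43896673, -0.73125494, -0.52208661],
       [-0.26162834,  0.45185673, -0.85286348]]), 't': array([-0.44943527, -0.12029012,  1.63568235])}
top {'vertical_fov': 51.80576133658987, 'cx': 283.10790840002534, 'cy': 206.71386721999238, 'R': array([[-1.11128801e-04, -9.99974525e-01, -7.13703277e-03],
       [-9.90915268e-01,  1.06995896e-03, -1.34483406e-01],
       [ 1.34487616e-01,  7.05724976e-03, -9.90890143e-01]]), 't': array([0.04195321, 0.52466366, 1.27340958])}
{'t': 0.1, 'joint_positions': array([ 1.14792158e+00,  3.59417487e-01,  1.51129817e+00, -3.31528793e-05,
        1.27251158e+00, -1.15092965e-01]), 'qd': array([-0.00156916, -0.00117528, -0.00297717,  0.00050321,  0.00080305,
       -0.00060191]), 'joint_efforts': array([ 4.03565282e-04, -5.16361320e+01, -2.71408242e+01,  6.74976362e-02,
        2.78583466e-02, -9.00932423e-05]), 'tool_pos': array([0.1815283 , 0.57123601, 0.22191279]), 'tcp_rot': array([-0.98044767,  1.34066673,  0.97906251]), 'contact_force': array([-0.45968421, -0.11403253, -0.37507137]), 'wrist_torque': array([ 0.01896829, -0.04311213,  0.02192819]), 'finger_gap': 0.08782999492517282}
```

View pics/scene0.png

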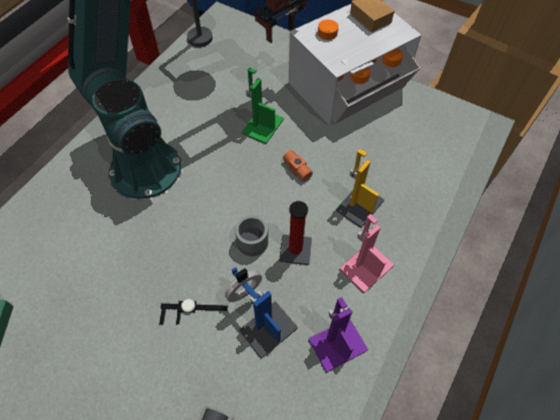

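View pics/top0.png

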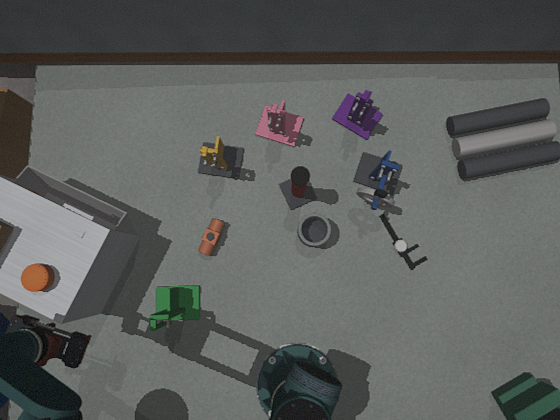

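```bash
cat > h.py <<'E'
import numpy as np, cv2
from plant import robot,cams,finder
def cam(n):
    i=cams.camera_info(n); return 210/np.tan(np.radians(i["vertical_fov"])/2),i["cx"],i["cy"],np.array(i["R"]),np.array(i["t"])
def proj(n,X):
    f,cx,cy,R,t=cam(n); c=np.atleast_2d(X)@R.T+t
    return np.c_[f*c[:,0]/c[:,2]+cx,f*c[:,1]/c[:,2]+cy]
def unproj(n,uv,z):
    f,cx,cy,R,t=cam(n); uv=np.atleast_2d(uv)
    d=np.c_[(uv[:,0]-cx)/f,(uv[:,1]-cy)/f,np.ones(len(uv))]@R; o=-R.T@t
    return o+d*((z-o[2])/d[:,2])[:,None]
def crop(img,u,v,w=80,h=60,k=5):
    c=cv2.resize(img[v:v+h,u:u+w],None,fx=k,fy=k,interpolation=cv2.INTER_CUBIC)
    c=cv2.convertScaleAbs(c,alpha=1.4,beta=25)
    for a in range(0,w,10):
        cv2.line(c,(a*k,0),(a*k,5),(255,255,255),1); cv2.putText(c,str(u+a),(a*k,14),0,.33,(255,255,255),1)
    for a in range(10,h,10):
        cv2.line(c,(0,a*k),(5,a*k),(255,255,255),1); cv2.putText(c,str(v+a),(6,a*k+4),0,.33,(255,255,255),1)
    return c
E
python3 - <<'E'
from h import *
s=cv2.imread("pics/scene0.png");t=cv2.imread("pics/top0.png")
m=np.vstack([np.hstack([crop(t,182,125),crop(t,340,145)]),np.hstack([crop(s,325,148,100,75,4),crop(s,215,262,100,75+15,4)[:300]])])
cv2.imwrite("pics/m.png",m)
for n in("scene","top"):
  for nm in("yellow_post","blue_post","ring","yellow_tip","blue_tip","yellow_hinge","blue_hinge"):
    print(n,nm,[(np.round(d["centre"],1),round(d["p"],2)) for d in finder.boxes_of(n,nm)][:5])
E
```

```text
scene yellow_post [(array([262.5, 117.7]), 0.74), (array([358.1, 198.7]), 0.69), (array([370. , 263.3]), 0.57)]
scene blue_post [(array([334. , 339.3]), 0.61), (array([263. , 324.1]), 0.59)]
scene ring [(array([239.4, 282.8]), 0.58)]
scene yellow_tip [(array([250.5,  75.2]), 0.65), (array([367.9, 220.7]), 0.43)]
scene blue_tip [(array([252. , 284.4]), 0.44), (array([253.3, 234.8]), 0.41)]
scene yellow_hinge [(array([259.2, 116.8]), 0.95), (array([366.3, 258.3]), 0.79), (array([297.5, 241.1]), 0.66), (array([360.9, 198.5]), 0.64), (array([248.7, 286.3]), 0.41)]
scene blue_hinge [(array([266.4, 321.8]), 0.96), (array([339., 341.]), 0.57)]
top yellow_post [(array([279.6, 122.5]), 0.61), (array([175.3, 305.4]), 0.61), (array([219.5, 158.4]), 0.59)]
top blue_post [(array([376.4, 175.2]), 0.77), (array([356.1, 114.3]), 0.6), (array([205.9, 155. ]), 0.45), (array([298.2, 188.5]), 0.26)]
top ring [(array([376.8, 196.9]), 0.69)]
top yellow_tip [(array([154.1, 326.1]), 0.64), (array([271.6, 113.2]), 0.55)]
top blue_tip [(array([359.5, 100.6]), 0.59), (array([377.2, 186.8]), 0.48)]
top yellow_hinge [(array([170.5, 305. ]), 0.96), (array([277.1, 125.8]), 0.88), (array([205.4, 155.2]), 0.49)]
top blue_hinge [(array([374.2, 174.7]), 0.83), (array([361.1, 115.5]), 0.56)]
```

View pics/m.png

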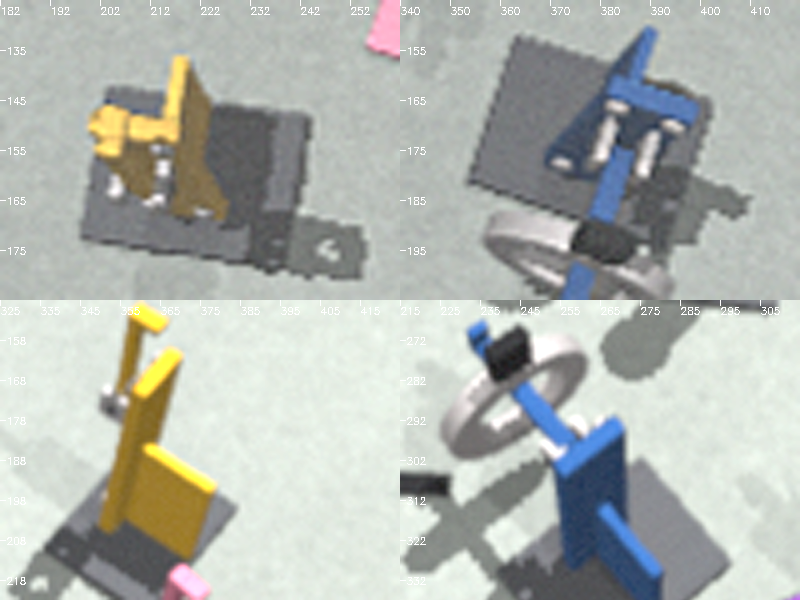

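```bash
cat > fit.py <<'E'
from h import *
from scipy.optimize import least_squares
# foot corners local: FL=(-.03,.065) etc, h=foot top; P=plate top points
def pts(h): return dict(fl=(-.03,.065,h),fr=(-.03,-.065,h),bl=(.07,.065,h),br=(.07,-.065,h),pl=(0,.025,.2),pr=(0,-.025,.2),pc=(0,0,.2))
obs={"yellow":[("top","bl",204,142),("top","br",244.4,148),("top","fr",241,179),("top","fl",198,172.6),("scene","pl",368.5,161),("scene","pr",360.5,172),("scene","bl",384.5,200)],
"blue":[("top","bl",363.6,152),("top","fl",353.6,182),("top","br",402.4,164),("top","pl",382.4,162.6),("top","pr",399.4,166.6),("scene","pl",269.3,293.7),("scene","pr",255.3,303.8),("scene","br",297.5,329),("scene","bl",275,302)]}
def W(p,L):
    c,s=np.cos(p[2]),np.sin(p[2]); L=np.atleast_2d(L)
    return np.c_[p[0]+c*L[:,0]-s*L[:,1],p[1]+s*L[:,0]+c*L[:,1],L[:,2]]
if __name__=="__main__":
  for k,o in obs.items():
    f=lambda p:np.concatenate([proj(n,W(p,pts(.01)[q]))[0]-(u,v) for n,q,u,v in o])
    x0=[.75,.2 if k=="yellow" else -.25,0]
    r=least_squares(f,x0,loss="soft_l1"); print(k,r.x.round(4),[(a[0],a[1]) for a in o],f(r.x).reshape(-1,2).round(1).tolist())
  for n in ("top","scene"):
    print(n,[(nm,[(np.round(d["centre"]),round(d["p"],2)) for d in finder.boxes_of(n,nm)][:2]) for nm in("stanchion","protector","mallet","caliper")])
E
python3 fit.py
```

```text
yellow [ 0.6568  0.238  -0.1486] [('top', 'bl'), ('top', 'br'), ('top', 'fr'), ('top', 'fl'), ('scene', 'pl'), ('scene', 'pr'), ('scene', 'bl')] [[-0.1, -0.4], [0.1, -0.5], [-1.6, -0.6], [0.3, -0.2], [-0.2, -0.0], [-2.0, -0.1], [-0.5, -0.0]]
blue [ 0.6156 -0.2469 -0.2681] [('top', 'bl'), ('top', 'fl'), ('top', 'br'), ('top', 'pl'), ('top', 'pr'), ('scene', 'pl'), ('scene', 'pr'), ('scene', 'br'), ('scene', 'bl')] [[-2.5, 0.3], [-0.3, 0.5], [-0.9, -1.1], [-0.9, -0.3], [0.3, 0.5], [-0.1, -2.6], [-1.2, 0.8], [-34.1, 28.7], [22.9, 22.6]]
top [('stanchion', [(array([296., 187.]), 0.96)]), ('protector', [(array([316., 229.]), 0.55)]), ('mallet', [(array([212., 238.]), 0.76)]), ('caliper', [(array([403., 247.]), 0.85), (array([209., 238.]), 0.57)])]
scene [('stanchion', [(array([298., 239.]), 0.72), (array([359., 200.]), 0.62)]), ('protector', [(array([252., 234.]), 0.74)]), ('mallet', [(array([298., 164.]), 0.63)]), ('caliper', [(array([188., 308.]), 0.93)])]
```

```bash
sed -i 's/("scene","br",297.5,329),("scene","bl",275,302)/("scene","bl",297.5,329),("scene","fl",275,302)/' fit.py && python3 fit.py | tee o.txt | head -2 && python3 - <<'E'
from fit import *
import re
P={}
for l in open("o.txt"):
    m=re.match(r"(yellow|blue) \[([^\]]*)\]",l)
    if m:P[m[1]]=np.array([float(a) for a in m[2].split()])
im={n:cv2.imread(f"pics/{n}0.png") for n in("scene","top")}
k=4
big={n:cv2.resize(i,None,fx=k,fy=k,interpolation=cv2.INTER_CUBIC) for n,i in im.items()}
def pl(n,X,c,cl=True):
    cv2.polylines(big[n],[np.int32((proj(n,X)+.5)*k-.5)],cl,c,1,cv2.LINE_AA)
def box(n,p,a,b,c):
    for z in(a[2],b[2]): pl(n,W(p,[(a[0],a[1],z),(b[0],a[1],z),(b[0],b[1],z),(a[0],b[1],z)]),c)
th=np.linspace(0,2*np.pi,40)
for n in big:
  for nm,p in P.items():
    box(n,p,(-.03,-.065,0),(.07,.065,.01),(0,255,0)); box(n,p,(-.007,-.025,0),(.007,.025,.2),(0,0,255))
    box(n,p,(-.121,-.007,.145),(-.021,.007,.155),(255,255,0))
  p=P["blue"]
  for d in(-.07,-.08,-.09):
    box(n,p,(d-.007,-.015,.175),(d+.007,.015,.212),(0,255,255)) if d==-.08 else None
    pl(n,W(p,np.c_[0*th+d,.055*np.cos(th),.121+.055*np.sin(th)]),(255,0,255))
A=big["top"][120*k:195*k,185*k:285*k];B=big["top"][145*k:220*k,335*k:435*k];C=big["scene"][145*k:220*k,320*k:420*k];D=big["scene"][262*k:337*k,212*k:312*k]
cv2.imwrite("pics/ov.png",cv2.convertScaleAbs(np.vstack([np.hstack([A,B]),np.hstack([C,D])]),alpha=1.3,beta=20))
E
```

```text
yellow [ 0.6568  0.238  -0.1486] [('top', 'bl'), ('top', 'br'), ('top', 'fr'), ('top', 'fl'), ('scene', 'pl'), ('scene', 'pr'), ('scene', 'bl')] [[-0.1, -0.4], [0.1, -0.5], [-1.6, -0.6], [0.3, -0.2], [-0.2, -0.0], [-2.0, -0.1], [-0.5, -0.0]]
blue [ 0.6167 -0.2486 -0.3354] [('top', 'bl'), ('top', 'fl'), ('top', 'br'), ('top', 'pl'), ('top', 'pr'), ('scene', 'pl'), ('scene', 'pr'), ('scene', 'bl'), ('scene', 'fl')] [[-0.1, -1.0], [0.0, -1.4], [0.8, 0.3], [-0.1, -1.4], [0.8, 0.6], [0.4, -1.3], [-1.6, 1.2], [0.3, -1.4], [-0.4, -1.0]]
```

View pics/ov.png

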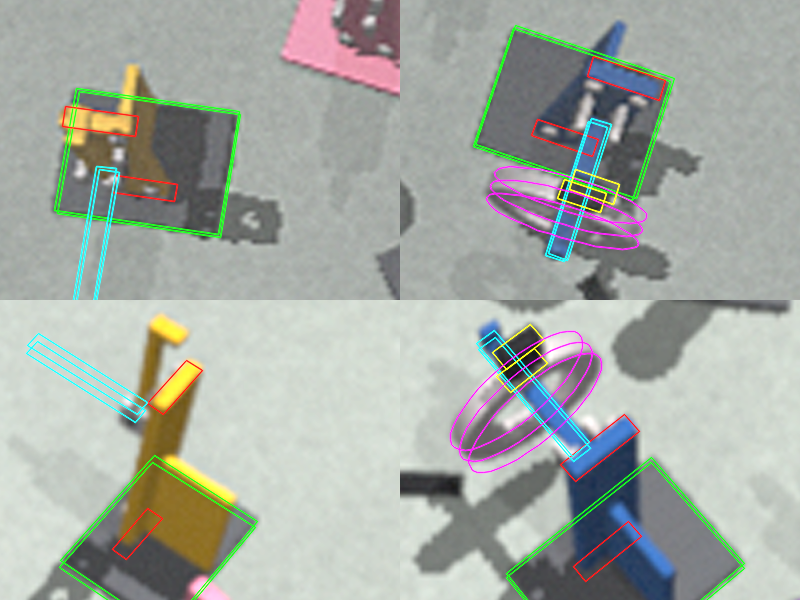

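```bash
cat > g.py <<'E'
from fit import *
from scipy.spatial.transform import Rotation as Ro
P={"yellow":np.array([.6568,.2380,-.1486]),"blue":np.array([.6167,-.2486,-.3354])}
def plan(post,L,tilt=0):
    """shift (mm, tool axes) and turn (deg, tool axes) from now to local point L of post, tool down, jaws along post y"""
    s=robot.observe(); R=Ro.from_rotvec(s["tcp_rot"]); p=P[post]
    X=np.array([0,0,-1.]); best=None
    for sg in(1,-1):
        Z=sg*np.array([-np.sin(p[2]),np.cos(p[2]),0]); T=Ro.from_matrix(np.c_[X,np.cross(Z,X),Z])
        w=(R.inv()*T).as_rotvec(degrees=True)
        if best is None or np.linalg.norm(w)<np.linalg.norm(best[0]): best=(w,sg)
    d=W(p,L)[0]-s["tool_pos"]
    c,sn=np.cos(p[2]),np.sin(p[2]); r=s["tool_pos"]-[p[0],p[1],0]
    print(post,"turn",best[0].round(1),"sg",best[1],"shift tool",(1e3*R.inv().apply(d)).round(1),"world",(1e3*d).round(1),
     "local now",(1e3*np.array([c*r[0]+sn*r[1],-sn*r[0]+c*r[1],r[2]])).round(1),"q",s["joint_positions"].round(2),"F",s["contact_force"].round(1),"gap",round(s["finger_gap"],4),"t",s["t"])
E
python3 - <<'E'
from g import *
print(Ro.from_rotvec(robot.observe()["tcp_rot"]).as_matrix().round(3))
plan("yellow",(.03,0,.32)); plan("blue",(-.08,0,.3))
for a in(0,.1,.2,.3,.4):
    x,z=-.021-.1*np.sin(a)+.013*np.cos(a),.15+.1*np.cos(a)+.013*np.sin(a)
    print(a,proj("top",W(P["yellow"],(x,0,z))).round(1),proj("scene",W(P["yellow"],(x,0,z))).round(1))
for z,uv in((.242,(299,175)),(.085,(314,229))): print(unproj("top",uv,z).round(3))
E
```

```text
[[ 0.    -0.953  0.303]
 [-0.     0.303  0.953]
 [-1.    -0.    -0.   ]]
yellow turn [-9.1 -0.   0. ] sg 1 shift tool [ -97.3 -583.4 -169.5] world [ 504.7 -338.2   97.4] local now [-519.2  259.8  222.6] q [ 1.15  0.36  1.51 -0.    1.27 -0.12] F [-1.  -0.7  0.8] gap 0.0877 t 1.6
blue turn [ 1.6 -0.   0. ] sg 1 shift tool [ -77.3 -583.  -647.9] world [ 359.4 -794.1   77.4] local now [-680.7  631.5  222.6] q [ 1.15  0.36  1.51 -0.    1.27 -0.12] F [-1.  -0.7  0.8] gap 0.0877 t 1.6
0 [[205.9 147.9]] [[363.8 154.3]]
0.1 [[205.1 151.5]] [[360.8 152.3]]
0.2 [[204.5 155.3]] [[357.8 150.5]]
0.3 [[203.9 159.2]] [[354.8 148.9]]
0.4 [[203.4 163.1]] [[351.8 147.7]]
[[ 0.579 -0.001  0.242]]
[[ 0.453 -0.048  0.085]]
```

step_arm(commands=[[[-40,-20,-5],[0,0,0],1],[[-40,-45,-14],[0,0,0],1],[[-17,-52,-15],[0,0,0],1],[[0,-52,-15],[0,0,0],1],[[0,-52,-15],[0,0,0],1],[[0,-52,-15],[0,0,0],1],[[0,-52,-15],[0,0,0],1],[[0,-52,-15],[0,0,0],1],[[0,-52,-15],[0,0,0],1],[[0,-52,-15],[0,0,0],1],[[0,-52,-15],[0,0,0],1],[[0,-50,-15],[-9.1,0,0],1]])

```text
t: 3.1
tool_pos: [0.6876, 0.2329, 0.3195]
tcp_rot: [-1.101, 1.275, 1.101]
contact_force: [0.0, 1.0, 1.1]
finger_gap: 0.0006
```

```bash
python3 - <<'E'
from g import *
plan("yellow",(.03,0,.212))
E
```

```text
yellow turn [ 0.2  0.  -0. ] sg 1 shift tool [107.5   1.2   0.5] world [  -1.1    0.6 -107.5] local now [ 31.2  -0.5 319.5] q [ 0.23  0.49  1.06  0.    1.59 -1.19] F [0.  1.  1.1] gap 0.0006 t 3.1
```

step_arm(commands=[[[45,0,1],[0,0,0],1],[[45,1,0],[0,0,0],1],[[17,0,0],[0,0,0],1],[[0,15,0],[0,0,0],1],[[0,15,0],[0,0,0],1],[[0,15,0],[0,0,0],1],[[0,15,0],[0,0,0],1],[[0,15,0],[0,0,0],1],[[0,15,0],[0,0,0],1]])

```text
t: 4.22
tool_pos: [0.5955, 0.2488, 0.2129]
tcp_rot: [-1.099, 1.275, 1.098]
contact_force: [2.6, -0.8, -2.1]
finger_gap: 0.0006
```

step_arm(commands=[[[9,9,0],[0,0,0],1],[[9,8,0],[0,0,0],1],[[9,8,0],[0,0,0],1],[[9,2,0],[0,0,0],1],[[9,2,0],[0,0,0],1],[[8,2,0],[0,0,0],1],[[2,0,0],[0,0,0],1],[[0,0,0],[0,0,0],1]])

```text
t: 5.22
tool_pos: [0.5657, 0.2531, 0.1575]
tcp_rot: [-1.099, 1.276, 1.099]
contact_force: [-0.7, -0.7, 0.2]
finger_gap: 0.0006
```

```bash
python3 - <<'E'
from g import *
plan("yellow",(-.09,0,.3))
E
```

```text
yellow turn [-0. -0. -0.] sg 1 shift tool [-142.5   -2.3   -1.5] world [  2.1  -1.8 142.5] local now [-92.3   1.5 157.5] q [ 0.31  0.45  1.54 -0.    1.15 -1.11] F [-0.7 -0.7  0.2] gap 0.0006 t 5.225
```

step_arm(commands=[[[2,0,0],[0,0,0],1],[[1,0,0],[0,0,0],1],[[0,0,0],[0,0,0],1]])

```text
t: 5.6
tool_pos: [0.566, 0.2532, 0.1553]
tcp_rot: [-1.099, 1.275, 1.098]
contact_force: [-1.6, -1.1, 5.4]
finger_gap: 0.0007
```

Contact with the stopped arm (5 N). Lift away, and take pictures from a clear position.

step_arm(commands=[[[-40,0,0],[0,0,0],0],[[-60,0,0],[0,0,0],0],[[-60,20,0],[0,0,0],0],[[0,60,0],[0,0,0],0],[[0,60,-20],[0,0,0],0],[[0,0,-60],[0,0,0],0],[[0,0,-60],[0,0,0],0],[[0,0,-60],[0,0,0],0]])

```text
t: 6.6
tool_pos: [0.3979, 0.075, 0.3141]
tcp_rot: [-1.101, 1.275, 1.099]
contact_force: [0.9, 0.0, 0.3]
finger_gap: 0.0767
```

```bash
python3 - <<'E'
from g import *
k=4; big={}
for n in("scene","top"):
    im=cams.read_camera(n); cv2.imwrite(f"pics/{n}1.png",im); big[n]=cv2.resize(im,None,fx=k,fy=k,interpolation=cv2.INTER_CUBIC)
def box(n,p,a,b,c):
    for z in(a[2],b[2]): cv2.polylines(big[n],[np.int32((proj(n,W(p,[(a[0],a[1],z),(b[0],a[1],z),(b[0],b[1],z),(a[0],b[1],z)]))+.5)*k-.5)],True,c,1,cv2.LINE_AA)
for n in big:
    box(n,P["yellow"],(-.121,-.007,.145),(-.021,.007,.155),(255,255,0)); box(n,P["yellow"],(-.007,-.025,.2),(.007,.025,.2),(0,0,255))
A=big["top"][130*k:205*k,165*k:265*k];B=cv2.resize(cv2.imread("pics/top1.png"),None,fx=k,fy=k,interpolation=cv2.INTER_CUBIC)[150*k:225*k,335*k:435*k]
C=big["scene"][135*k:210*k,310*k:410*k];D=cv2.resize(cv2.imread("pics/scene1.png"),None,fx=k,fy=k,interpolation=cv2.INTER_CUBIC)[262*k:337*k,205*k:305*k]
cv2.imwrite("pics/ov1.png",cv2.convertScaleAbs(np.vstack([np.hstack([A,B]),np.hstack([C,D])]),alpha=1.3,beta=20))
for d in(-.06,-.07,-.075,-.08,-.085,-.09): print(d,[proj(n,W(P["blue"],(d,0,.213)))[0].round(1).tolist() for n in("top","scene")])
plan("blue",(-.08,0,.25))
E
```

```text
-0.06 [[385.6, 184.2], [246.2, 278.9]]
-0.07 [[384.4, 187.7], [243.7, 276.0]]
-0.075 [[383.9, 189.5], [242.5, 274.6]]
-0.08 [[383.3, 191.3], [241.3, 273.1]]
-0.085 [[382.7, 193.1], [240.0, 271.7]]
-0.09 [[382.1, 194.8], [238.8, 270.3]]
blue turn [10.3 -0.1  0. ] sg 1 shift tool [  64.8 -187.3 -268.2] world [ 143.7 -294.   -64. ] local now [-312.5  230.3  314. ] q [ 0.01 -0.02  1.75 -0.    1.41 -1.41] F [-0.7  0.2  0.1] gap 0.0846 t 6.7
```

View pics/ov1.png

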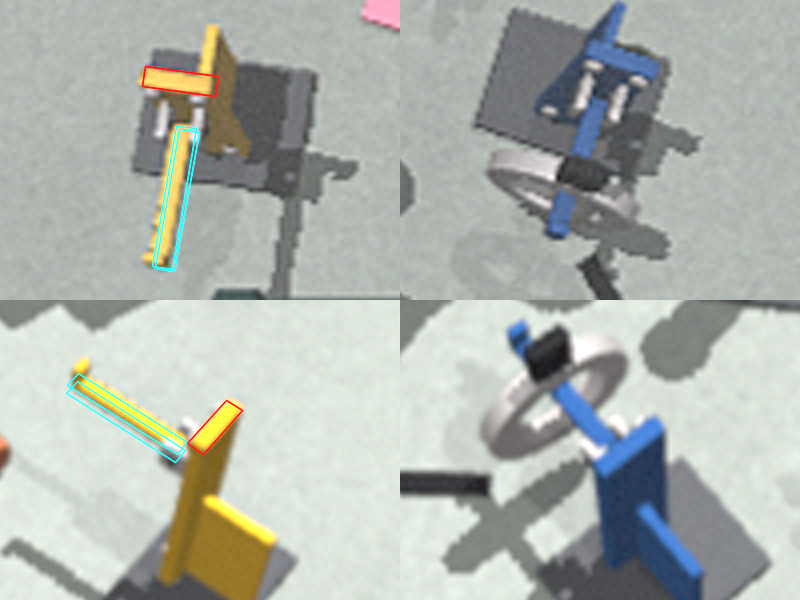

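```bash
python3 - <<'E'
from g import *
t=cv2.imread("pics/top1.png").astype(int);s=cv2.imread("pics/scene1.png").astype(int)
def rows(im,m,r0,r1,c0,c1):
    out=[]
    for v in range(r0,r1):
        u=np.where(m[v,c0:c1])[0]
        if len(u)>2: out.append((v,c0+u.min(),c0+u.max()))
    return np.array(out)
for nm,z,m,win in(("yellow",.155,(t[...,2]>120)&(t[...,1]>90)&(t[...,0]<90),(164,194,195,225)),("blue",.155,(t[...,0]>90)&(t[...,2]<70),(174,209,365,395))):
    o=rows(t,m,*win); p=P[nm]
    Wd=unproj("top",np.c_[(o[:,1]+o[:,2])/2,o[:,0]],z); d=Wd-[p[0],p[1],0]
    c,sn=np.cos(p[2]),np.sin(p[2]); l=np.c_[c*d[:,0]+sn*d[:,1],-sn*d[:,0]+c*d[:,1]]*1e3
    print(nm,np.c_[l,o].round(1)[::3].tolist())
    print(np.polyfit(l[:,0],l[:,1],1))
for n,im,w in(("top",t,(180,205,370,392)),("scene",s,(262,285,228,256))):
    b=im[w[0]:w[1],w[2]:w[3]]; m=(b.max(2)<60).astype(np.uint8); k,lab,st,ce=cv2.connectedComponentsWithStats(m)
    print(n,[(st[i].tolist(),(ce[i]+[w[2],w[0]]).round(1).tolist()) for i in range(1,k) if st[i][4]>15])
# expected grip silhouette centroid vs d,y
for d in(-.075,-.08,-.085):
  for n in("top","scene"):
    c=[W(P["blue"],(d+a,b,z))[0] for a in(-.007,.007) for b in(-.015,.015) for z in(.176,.213)]
    h=cv2.convexHull(np.float32(proj(n,c))); M=cv2.moments(h); print(d,n,round(M["m10"]/M["m00"],1),round(M["m01"]/M["m00"],1),round(M["m00"]))
E
```

```text
yellow [[-29.0, 5.3, 164.0, 207.0, 211.0], [-37.4, 3.8, 167.0, 207.0, 211.0], [-46.2, 5.1, 170.0, 206.0, 210.0], [-54.6, 3.6, 173.0, 206.0, 210.0], [-63.2, 3.6, 176.0, 206.0, 209.0], [-71.8, 3.5, 179.0, 205.0, 209.0], [-80.3, 3.4, 182.0, 205.0, 208.0], [-88.8, 3.3, 185.0, 204.0, 208.0], [-97.6, 4.6, 188.0, 203.0, 207.0], [-105.9, 3.2, 191.0, 203.0, 207.0]]
[0.00531643 4.37944663]
blue [[-21.5, 1.4, 175.0, 383.0, 386.0], [-30.9, 2.8, 178.0, 381.0, 385.0], [-39.9, 2.8, 181.0, 380.0, 384.0], [-48.8, 2.9, 184.0, 379.0, 383.0], [-57.8, 3.0, 187.0, 378.0, 382.0], [-96.0, 2.5, 200.0, 374.0, 378.0], [-104.9, 2.5, 203.0, 373.0, 377.0], [-113.7, 2.6, 206.0, 372.0, 376.0]]
[4.30995914e-04 2.21531017e+00]
top [([4, 0, 18, 18, 156], [383.8, 190.2])]
scene [([8, 7, 12, 14, 106], [241.6, 275.6])]
-0.075 top 382.4 190.7 106
-0.075 scene 242.9 277.4 141
-0.08 top 381.9 192.4 106
-0.08 scene 241.7 276.0 141
-0.085 top 381.3 194.2 105
-0.085 scene 240.5 274.6 141
```

```bash
sed -i 's/^P=.*/P={"yellow":np.array([.6573,.2415,-.1486]),"blue":np.array([.6175,-.2462,-.3354])}/' g.py && python3 - <<'E'
from g import *
plan("blue",(-.08,0,.25))
E
```

```text
blue turn [10.3 -0.1  0. ] sg 1 shift tool [  64.8 -187.8 -265.7] world [ 144.5 -291.6  -64. ] local now [-312.4  227.8  314. ] q [ 0.01 -0.02  1.75 -0.    1.41 -1.41] F [-0.7  0.2  0.1] gap 0.0846 t 6.7
```

step_arm(commands=[[[0,-30,-46],[0,0,0],0],[[0,-32,-46],[0,0,0],0],[[0,-32,-46],[0,0,0],0],[[0,-32,-46],[0,0,0],0],[[0,-32,-46],[0,0,0],0],[[0,-30,-36],[10.3,0,0],0],[[35,0,0],[0,0,0],0],[[30,0,0],[0,0,0],0],[[0,0,0],[0,0,0],0]])

```text
t: 7.82
tool_pos: [0.5437, -0.2132, 0.2464]
tcp_rot: [-0.96, 1.349, 0.968]
contact_force: [-0.3, -0.4, 0.4]
finger_gap: 0.0876
```

```bash
python3 - <<'E'
from g import *
plan("blue",(-.08,0,.179))
E
```

```text
blue turn [ 0.4  0.1 -0.3] sg 1 shift tool [67.4 -0.8 -6.9] world [ -1.8  -6.6 -67.4] local now [-80.5   6.8 246.4] q [-0.49  0.32  1.51  0.    1.32 -1.73] F [-0.3 -0.4  0.4] gap 0.0876 t 7.825
```

step_arm(commands=[[[20,-1,-6],[0.4,0,0],0],[[20,0,0],[0,0,0],0],[[20,0,0],[0,0,0],0],[[8,0,0],[0,0,0],0],[[0,0,0],[0,0,0],0.5],[[0,0,0],[0,0,0],1],[[0,0,0],[0,0,0],1],[[0,0,0],[0,0,0],1],[[0,0,0],[0,0,0],1],[[0,0,0],[0,0,0],1]])

```text
t: 9.07
tool_pos: [0.5439, -0.2209, 0.1811]
tcp_rot: [-0.959, 1.35, 0.958]
contact_force: [-1.0, -4.7, 2.9]
finger_gap: 0.0316
```

```bash
python3 - <<'E'
from g import *
plan("blue",(-.16,0,.217))
E
```

```text
blue turn [-0. -0.  0.] sg 1 shift tool [-36.   82.2   0.3] world [-77.5  27.4  35.9] local now [-77.8  -0.3 181.1] q [-0.5   0.38  1.59 -0.    1.17 -1.74] F [-1.  -4.7  2.9] gap 0.0316 t 9.075
```

step_arm(commands=[[[-5,0,0],[0,0,0],1],[[-8,0,0],[0,0,0],1],[[-12,0,0],[0,0,0],1],[[-12,0,0],[0,0,0],1],[[0,0,0],[0,0,0],1],[[0,0,0],[0,0,0],1]])

```text
t: 9.82
tool_pos: [0.5438, -0.2206, 0.218]
tcp_rot: [-0.958, 1.35, 0.959]
contact_force: [0.1, 0.0, -5.9]
finger_gap: 0.0302
```

```bash
python3 - <<'E'
from g import *
plan("blue",(-.16,0,.217))
for n in("top","scene"): cv2.imwrite(f"pics/{n}2.png",cams.read_camera(n))
s=crop(cv2.imread("pics/scene2.png"),195,235,100,90,6); cv2.imwrite("pics/c2.png",s)
E
```

```text
blue turn [-0. -0. -0.] sg 1 shift tool [ 1. 82.  0.] world [-77.4  27.   -1. ] local now [-7.80e+01 -1.00e-01  2.18e+02] q [-0.5   0.34  1.55 -0.    1.25 -1.74] F [ 0.1  0.  -5.9] gap 0.0302 t 9.825
```

View pics/c2.png

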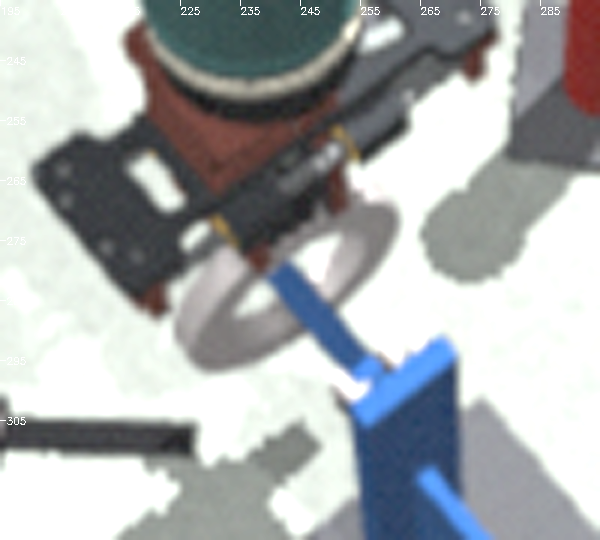

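step_arm(commands=[[[0,8,0],[0,0,0],1],[[0,12,0],[0,0,0],1],[[0,15,0],[0,0,0],1],[[0,15,0],[0,0,0],1],[[0,20,0],[0,0,0],1],[[0,20,0],[0,0,0],1],[[0,0,0],[0,0,0],1]])

```text
t: 10.8
tool_pos: [0.4569, -0.19, 0.218]
tcp_rot: [-0.957, 1.35, 0.959]
contact_force: [0.9, 0.5, -5.6]
finger_gap: 0.0302
```

```bash
python3 - <<'E'
from g import *
plan("yellow",(-.18,0,.218))
E
```

```text
yellow turn [-10.7   0.   -0.1] sg 1 shift tool [2.000e-01 1.299e+02 4.399e+02] world [ 22.4 458.2   0. ] local now [-134.3 -456.5  218. ] q [-0.53  0.21  1.74 -0.    1.19 -1.77] F [ 0.9  0.5 -5.6] gap 0.0302 t 10.8
```

step_arm(commands=[[[-25,0,0],[0,0,0],1],[[0,6,20],[0,0,0],1],[[0,12,40],[0,0,0],1],[[0,14,48],[0,0,0],1],[[0,14,48],[0,0,0],1],[[0,14,48],[0,0,0],1],[[0,14,48],[0,0,0],1],[[0,14,48],[0,0,0],1],[[0,14,48],[0,0,0],1],[[0,12,44],[0,0,0],1],[[0,10,30],[-5.3,0,0],1],[[0,6,18],[-5.3,0,0],1]])

```text
t: 12.3
tool_pos: [0.4802, 0.2695, 0.243]
tcp_rot: [-1.101, 1.273, 1.1]
contact_force: [-0.4, 0.2, -5.2]
finger_gap: 0.0297
```

step_arm(commands=[[[0,0,0],[0,0,0],1],[[0,0,0],[0,0,0],1]])

```text
t: 12.55
tool_pos: [0.4797, 0.2666, 0.2429]
tcp_rot: [-1.097, 1.278, 1.096]
contact_force: [0.5, 0.1, -5.4]
finger_gap: 0.0302
```

```bash
python3 - <<'E'
from g import *
plan("yellow",(-.165,0,.218))
t=cams.read_camera("top"); s=cams.read_camera("scene"); cv2.imwrite("pics/t3.png",t)
y0,x0=130,165
cv2.imwrite("pics/c3.png",np.hstack([crop(t,160,135,80,90,5),crop(s,285,120,80,90,5)]))
E
```

```text
yellow turn [-0.2 -0.   0. ] sg 1 shift tool [ 24.9 -14.4   1.5] world [ 14.4  -0.7 -24.9] local now [-179.4   -1.4  242.9] q [ 0.38  0.27  1.59 -0.    1.28 -1.04] F [ 0.5  0.1 -5.4] gap 0.0302 t 12.55
```

View pics/c3.png

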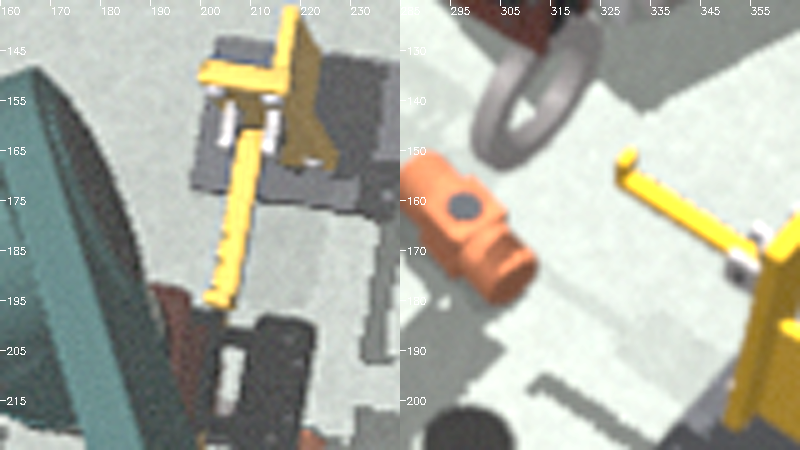

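step_arm(commands=[[[12,0,1],[0,0,0],1],[[13,0,0.5],[0,0,0],1],[[0,-15,0],[0,0,0],1],[[0,-18,0],[0,0,0],1],[[0,-18,0],[0,0,0],1],[[0,0,0],[0,0,0],1]])

```text
t: 13.4
tool_pos: [0.5328, 0.2608, 0.2182]
tcp_rot: [-1.097, 1.275, 1.095]
contact_force: [-0.7, 0.6, -5.7]
finger_gap: 0.0301
```

step_arm(commands=[[[0,-12,0],[0,0,0],1],[[0,-14,0],[0,0,0],1],[[0,-15,0],[0,0,0],1],[[0,-12,0],[0,0,0],1],[[0,0,0],[0,0,0],1]])

```text
t: 14.02
tool_pos: [0.5837, 0.2528, 0.2178]
tcp_rot: [-1.097, 1.277, 1.097]
contact_force: [-1.1, 0.7, -6.2]
finger_gap: 0.0302
```

```bash
python3 - <<'E'
from g import *
plan("yellow",(-.075,0,.181))
s=cams.read_camera("scene"); cv2.imwrite("pics/c4.png",crop(s,290,115,100,90,6))
E
```

```text
yellow turn [-0.2  0.   0. ] sg 1 shift tool [36.8  0.6 -0.3] world [ -0.6  -0.2 -36.8] local now [-74.5   0.3 217.8] q [ 0.3   0.41  1.43 -0.    1.29 -1.12] F [-1.1  0.7 -6.2] gap 0.0302 t 14.025
```

View pics/c4.png

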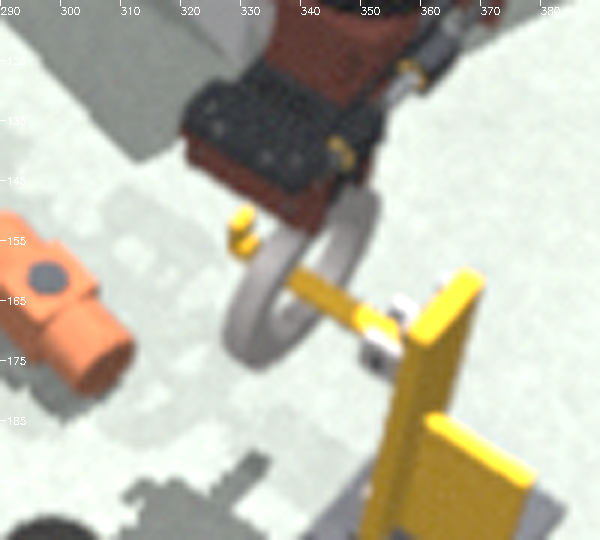

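The scene view shows the yellow arm through the ring's hole (arm near column 345, row 162; lip at 330,153 outside). Lower until the arm carries it.

step_arm(commands=[[[12,0,0],[0,0,0],1],[[12,0,0],[0,0,0],1],[[8,0,0],[0,0,0],1],[[3,0,0],[0,0,0],1],[[0,0,0],[0,0,0],1]])

```text
t: 14.7
tool_pos: [0.5824, 0.253, 0.1827]
tcp_rot: [-1.097, 1.277, 1.098]
contact_force: [0.5, 0.3, -6.1]
finger_gap: 0.0298
```

step_arm(commands=[[[2,0,0],[0,0,0],1],[[1,0,0],[0,0,0],1],[[0,0,0],[0,0,0],1]])

```text
t: 15.08
tool_pos: [0.5831, 0.2532, 0.1812]
tcp_rot: [-1.098, 1.275, 1.096]
contact_force: [-2.0, -0.9, 3.6]
finger_gap: 0.0304
```

Now it is carried by the arm (force went from −6 to +3.6 N). Release and lift.

step_arm(commands=[[[0,0,0],[0,0,0],0.8],[[0,0,0],[0,0,0],0.6],[[0,0,0],[0,0,0],0.4],[[0,0,0],[0,0,0],0.2],[[0,0,0],[0,0,0],0],[[0,0,0],[0,0,0],0],[[-10,0,0],[0,0,0],0],[[-30,0,0],[0,0,0],0],[[-40,0,0],[0,0,0],0],[[-30,30,0],[0,0,0],0],[[0,55,0],[0,0,0],0],[[0,30,-40],[0,0,0],0]])

```text
t: 16.58
tool_pos: [0.4613, 0.2322, 0.2912]
tcp_rot: [-1.099, 1.273, 1.099]
contact_force: [0.2, -0.4, 0.4]
finger_gap: 0.0879
```

```bash
python3 - <<'E'
from g import *
t=cams.read_camera("top"); s=cams.read_camera("scene")
cv2.imwrite("pics/c5.png",np.hstack([crop(t,170,135,80,90,5),crop(s,310,120,80,90,5)]))
plan("blue",(-.109,0,.25))
E
```

```text
blue turn [10.6 -0.1 -0.1] sg 1 shift tool [  41.2 -121.4 -425.6] world [  56.2 -439.   -40.5] local now [-306.6  396.1  290.5] q [ 0.33  0.17  1.6  -0.    1.37 -1.09] F [0.2 0.1 0.1] gap 0.088 t 16.675
```

View pics/c5.png

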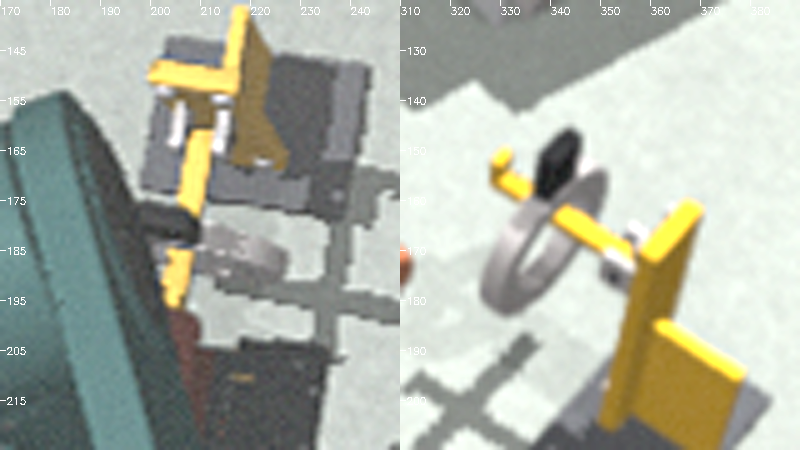

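step_arm(commands=[[[0,-5,-20],[0,0,0],0],[[0,-8,-40],[0,0,0],0],[[0,-12,-48],[0,0,0],0],[[0,-14,-48],[0,0,0],0],[[0,-14,-48],[0,0,0],0],[[0,-14,-48],[0,0,0],0],[[0,-14,-48],[0,0,0],0],[[0,-14,-48],[0,0,0],0],[[0,-14,-40],[0,0,0],0],[[0,-14,-25],[0,0,0],0],[[0,-6,-12],[10.6,0,0],0],[[35,0,0],[0,0,0],0]])

```text
t: 18.18
tool_pos: [0.53, -0.2118, 0.2576]
tcp_rot: [-0.961, 1.347, 0.949]
contact_force: [-0.3, -1.2, -0.6]
finger_gap: 0.0879
```

```bash
python3 - <<'E'
from g import *
plan("blue",(-.101,0,.131))
t=cams.read_camera("top"); s=cams.read_camera("scene")
def msk(n,im,w):
    b=im[w[0]:w[1],w[2]:w[3]].astype(int); m=(b.max(2)<60).astype(np.uint8); k,lab,st,ce=cv2.connectedComponentsWithStats(m)
    print(n,[(st[i].tolist(),(ce[i]+[w[2],w[0]]).round(1).tolist()) for i in range(1,k) if st[i][4]>15])
msk("top",t,(170,190,185,213)); msk("scene",s,(140,165,330,350))
for d in(-.07,-.075):
 for y in(0,.01,.02):
  print(d,y,[proj(n,W(P["yellow"],(d,y,.195)))[0].round(1).tolist() for n in("top","scene")])
E
```

```text
blue turn [-0.2 -0.1  0.5] sg 1 shift tool [126.5   8.1  -3.5] world [  -7.9   -1.2 -126.6] local now [-93.9   3.7 257.6] q [-0.5   0.28  1.53 -0.    1.32 -1.73] F [-0.3 -1.2 -0.6] gap 0.0879 t 18.175
top [([12, 5, 13, 9, 74], [203.4, 179.2])]
scene [([7, 6, 9, 14, 80], [341.0, 152.9])]
-0.07 0 [[204.4, 175.4], [344.0, 154.2]]
-0.07 0.01 [[200.7, 174.9], [345.9, 152.1]]
-0.07 0.02 [[197.1, 174.4], [347.9, 150.0]]
-0.075 0 [[204.1, 177.2], [342.6, 153.4]]
-0.075 0.01 [[200.4, 176.7], [344.5, 151.3]]
-0.075 0.02 [[196.7, 176.2], [346.5, 149.2]]
```

step_arm(commands=[[[40,8,-3],[0,0,0],0],[[40,0,0],[0,0,0],0],[[30,0,0],[0,0,0],0],[[16,0,0],[0,0,0],0.4],[[0,0,0],[0,0,0],0.8],[[0,0,0],[0,0,0],1],[[0,0,0],[0,0,0],1],[[0,0,0],[0,0,0],1],[[0,0,0],[0,0,0],1]])

```text
t: 19.4
tool_pos: [0.5181, -0.2091, 0.1294]
tcp_rot: [-0.959, 1.349, 0.958]
contact_force: [-0.5, 0.5, 1.1]
finger_gap: 0.0312
```

```bash
python3 - <<'E'
from g import *
plan("blue",(-.101,0,.131))
print([(round(a,2),round(-21-80*np.sin(a),1),round(150+80*np.cos(a)-19,1)) for a in np.arange(1.57,-.01,-.157)])
E
```

```text
blue turn [-0. -0.  0.] sg 1 shift tool [-1.6 -5.  -2.3] world [ 4.  -3.9  1.6] local now [-106.     2.3  129.4] q [-0.51  0.4   1.71 -0.    1.03 -1.74] F [-0.5  0.5  1.1] gap 0.0312 t 19.4
[(np.float64(1.57), np.float64(-101.0), np.float64(131.1)), (np.float64(1.41), np.float64(-100.0), np.float64(143.6)), (np.float64(1.26), np.float64(-97.1), np.float64(155.8)), (np.float64(1.1), np.float64(-92.3), np.float64(167.4)), (np.float64(0.94), np.float64(-85.7), np.float64(178.1)), (np.float64(0.78), np.float64(-77.5), np.float64(187.6)), (np.float64(0.63), np.float64(-68.0), np.float64(195.7)), (np.float64(0.47), np.float64(-57.3), np.float64(202.3)), (np.float64(0.31), np.float64(-45.7), np.float64(207.1)), (np.float64(0.16), np.float64(-33.5), np.float64(210.0)), (np.float64(-0.0), np.float64(-21.0), np.float64(211.0))]
```

step_arm(commands=[[[0,0,0],[0,0,0],1],[[0,0,0],[0,0,0],1],[[0,0,0],[0,0,0],1]])

```text
t: 19.77
tool_pos: [0.5169, -0.2121, 0.1291]
tcp_rot: [-0.962, 1.354, 0.957]
contact_force: [-6.3, -10.4, 0.0]
finger_gap: 0.0142
```

step_arm(commands=[[[-7,0,-2],[0,0,0],1],[[-6,-1,0],[0,0,0],1],[[-13,-3,0],[0,0,0],1],[[-12,-5,0],[0,0,0],1],[[-11,-7,0],[0,0,0],1],[[-10,-9,0],[0,0,0],1],[[0,0,0],[0,0,0],1]])

```text
t: 20.65
tool_pos: [0.54, -0.2204, 0.1877]
tcp_rot: [-0.959, 1.353, 0.959]
contact_force: [-2.6, -5.8, -1.1]
finger_gap: 0.0139
```

step_arm(commands=[[[-9,-10,0],[0,0,0],1],[[-7,-11,0],[0,0,0],1],[[-5,-12,0],[0,0,0],1],[[-3,-13,0],[0,0,0],1],[[-1,-11,0],[0,0,0],1],[[0,0,0],[0,0,0],1]])

```text
t: 21.4
tool_pos: [0.5935, -0.2395, 0.2122]
tcp_rot: [-0.959, 1.354, 0.959]
contact_force: [-2.8, -5.9, -2.8]
finger_gap: 0.0127
```

```bash
python3 - <<'E'
from g import *
plan("blue",(-.021,0,.22))
s=cams.read_camera("scene"); cv2.imwrite("pics/c6.png",crop(s,210,240,100,90,6))
E
```

```text
blue turn [-0.  -0.2 -0.1] sg 1 shift tool [-7.8 -3.8  1.5] world [4.1 0.2 7.8] local now [-24.9  -1.5 212.2] q [-0.49  0.43  1.43 -0.    1.29 -1.72] F [-2.8 -5.9 -2.8] gap 0.0127 t 21.4
```

View pics/c6.png

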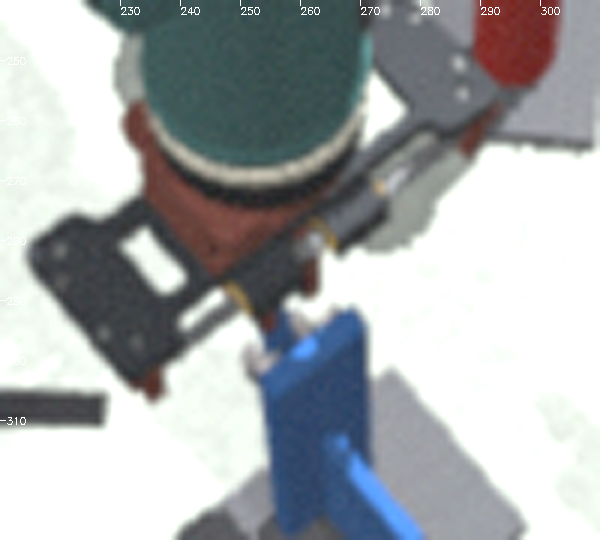

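step_arm(commands=[[[0,-4,0],[0,0,0],1],[[0,-3,0],[0,0,0],1],[[0,0,0],[0,0,0],1]])

```text
t: 21.82
tool_pos: [0.6001, -0.2418, 0.2126]
tcp_rot: [-0.959, 1.353, 0.959]
contact_force: [-2.4, -5.5, -0.6]
finger_gap: 0.0131
```

step_arm(commands=[[[0,-3,0],[0,0,0],1],[[0,-2,0],[0,0,0],1],[[0,0,0],[0,0,0],1]])

```text
t: 22.2
tool_pos: [0.6046, -0.2434, 0.2127]
tcp_rot: [-0.959, 1.354, 0.959]
contact_force: [-3.3, -5.8, 0.1]
finger_gap: 0.0127
```

step_arm(commands=[[[0,0,0],[0,0,0],0.6],[[0,0,0],[0,0,0],0.3],[[0,0,0],[0,0,0],0.3],[[-40,0,0],[0,0,0],0.3],[[-60,0,0],[0,0,0],0.3],[[0,60,0],[0,0,0],0.3],[[0,60,0],[0,0,0],0.3],[[0,60,0],[0,0,0],0.3],[[0,0,0],[0,0,0],1]])

```text
t: 23.32
tool_pos: [0.4318, -0.18, 0.3127]
tcp_rot: [-0.956, 1.351, 0.961]
contact_force: [0.5, 0.0, -0.0]
finger_gap: 0.0548
```

```bash
python3 - <<'E'
from g import *
t=cams.read_camera("top"); s=cams.read_camera("scene")
def arm(n,im,u,v,k):
    c=crop(im,u,v,80,90,k)
    for a,col in((0,(0,0,255)),(.3,(0,255,0))):
        q=[(-.021-r*np.sin(a)+5e-3*np.cos(a)*0,0,.15+r*np.cos(a)) for r in(0,.1)]
        cv2.polylines(c,[np.int32((proj(n,W(P["blue"],q))-[u,v]+.5)*k)],False,col,1)
    return c
cv2.imwrite("pics/c7.png",np.hstack([arm("top",t,345,135,5),arm("scene",s,215,245,5)]))
plan("blue",(-.06,0,.21))
E
```

```text
blue turn [-0.  -0.   0.1] sg 1 shift tool [ 103.9 -131.8   -0.5] world [ 124.5  -44.  -103.7] local now [-192.     0.6  313.7] q [-0.54  0.09  1.64  0.    1.41 -1.78] F [ 0.5 -0.2  0.5] gap 0.0469 t 23.425
```

View pics/c7.png

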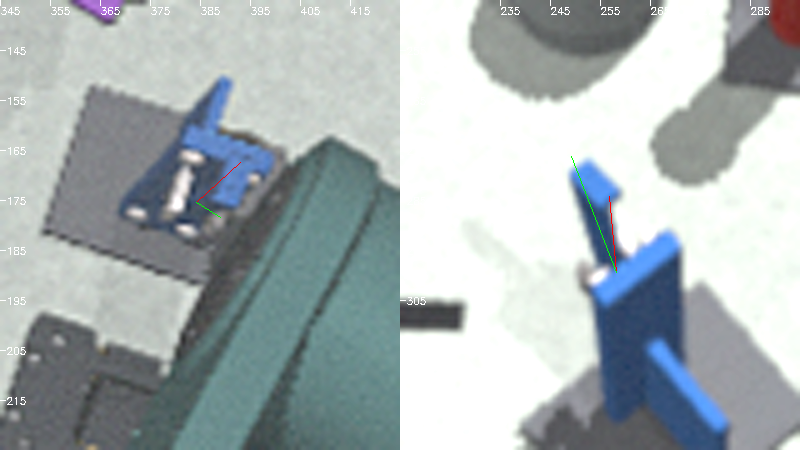

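step_arm(commands=[[[0,-50,0],[0,0,0],1],[[0,-52,0],[0,0,0],1],[[50,0,0],[0,0,0],1],[[50,0,0],[0,0,0],1],[[0,0,0],[0,0,0],1],[[0,-10,0],[0,0,0],1],[[0,-10,0],[0,0,0],1],[[0,-10,0],[0,0,0],1],[[0,-10,0],[0,0,0],1],[[0,-8,0],[0,0,0],1],[[0,-5,0],[0,0,0],1],[[0,0,0],[0,0,0],1]])

```text
t: 24.92
tool_pos: [0.5819, -0.2334, 0.2129]
tcp_rot: [-0.957, 1.351, 0.96]
contact_force: [-3.4, 1.1, 2.6]
finger_gap: 0.0007
```

```bash
python3 - <<'E'
from g import *
plan("blue",(-.036,0,.21))
E
```

```text
blue turn [-0.  -0.  -0.1] sg 1 shift tool [ 2.9 -1.8 -0.4] world [ 1.6 -0.9 -2.9] local now [-37.8   0.4 212.9] q [-0.49  0.41  1.46 -0.    1.28 -1.73] F [-3.4  1.1  2.6] gap 0.0007 t 24.925
```

step_arm(commands=[[[0,-2,0],[0,0,0],1],[[0,-2,0],[0,0,0],1],[[0,0,0],[0,0,0],1]])

```text
t: 25.3
tool_pos: [0.582, -0.2334, 0.2128]
tcp_rot: [-0.953, 1.355, 0.965]
contact_force: [-14.2, 4.8, 9.7]
finger_gap: 0.0005
```

Firm stop reached (15 N, no further motion). Back off and check.

step_arm(commands=[[[0,20,0],[0,0,0],1],[[0,50,0],[0,0,0],1],[[-40,50,0],[0,0,0],1],[[-60,50,0],[0,0,0],1],[[0,0,60],[0,0,0],1],[[0,0,60],[0,0,0],1],[[0,0,0],[0,0,0],1]])

```text
t: 26.18
tool_pos: [0.477, -0.066, 0.3004]
tcp_rot: [-0.963, 1.345, 0.961]
contact_force: [-0.6, -0.9, -0.0]
finger_gap: 0.0007
```

```bash
python3 - <<'E'
from g import *
s=cams.read_camera("scene"); t=cams.read_camera("top")
cv2.imwrite("pics/c8.png",np.hstack([crop(s,215,245,80,90,5),crop(s,310,120,80,90,5)]))
k=[[(nm,n,finder.boxes_of(n,nm)[0]["centre"]) for n in("top",)] for nm in("protector","mallet","caliper")]; print(k)
print(robot.observe()["contact_force"],robot.observe()["t"])
E
```

```text
[[('protector', 'top', [319.8, 230.5])], [('mallet', 'top', [209.3, 237.9])], [('caliper', 'top', [402.2, 248.5])]]
[-0.62059434  0.37714703  0.06092736] 26.425
```

View pics/c8.png

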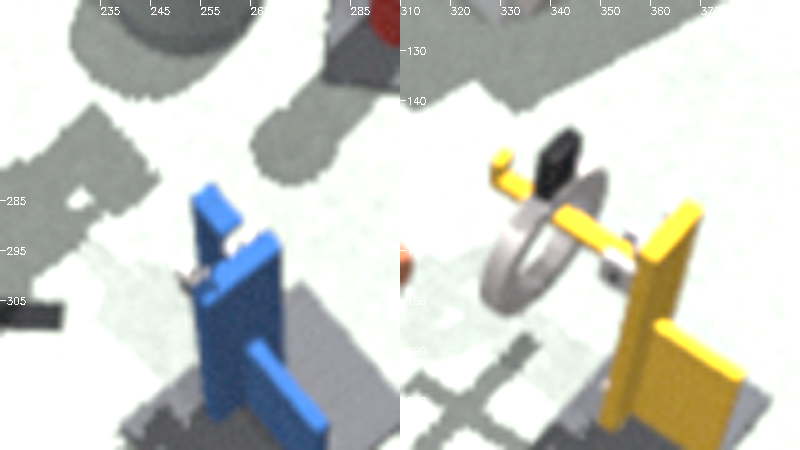

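```bash
python3 -c "
from plant import sign_off
print(sign_off())"
```

```text
the job is handed in; nothing more can be done
None
```

The gauge now hangs on the yellow hook with its grip up, and the blue hook is folded flat. I handed the job in at about 26 s of the 72 s allowed; no verdict was reported.

- **Yellow hook:** I pushed it out and down until the fingers met its stop (about 5 N) while the gauge still hung on blue.
- **Gauge:** I gripped it by the black block, lifted it off blue and threaded it onto the yellow arm. The weight passed to the arm as I lowered it: the vertical force went from −6 N to +3.6 N. I then let go.
- **Blue hook:** My first fold, gripping the arm, slipped and left it about 0.19 rad out. A second push with closed fingers drove it to a firm stop (about 15 N).

**Last checks:**
- The last picture shows the gauge hanging upright on the level yellow arm.
- The blue arm's end lies where the fully folded position predicts, to within about a pixel.
- The robot was clear, with no contact force beyond noise.
- The finder put the caliper and mallet within about 3 pixels of their first readings. The protector read about 4 pixels off (roughly 10 mm). I put that down to finder noise, because I never felt or saw contact with it, but I did not check it further.

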